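Ready the measuring bench for a reading

TASK

Get the length-measuring bench ready for a reading: push the round lock plunger on the bench's carriage down fully home, then tip the rocker switch fully over by pressing its raised end, then press the round zero button all the way in and let it come out again. Do it by touch alone, in that order: pick nothing up, do not shift the carriage or the key boxes, do not press the bar-shaped key, and leave the ring, the block and the bottle where they stand.

Things in the scene. Friction and masses are not known exactly. Their poses are not given: they have to be found in the camera images.
- plunger (a joint): how far the lock plunger is pushed in: 0 fully out, 0.010 m fully home. It slides straight down against about 3 N of friction, ends on a hard stop and stays where it is left.
- plunger_top (a point): centre of the flat top of the lock plunger, a steel mushroom head 26 mm across standing 25 mm above the carriage's top when out (15 mm when home); the head is 10 mm thick. The lower, black 22 mm thumb knob on the same carriage, 78 mm towards -y, top 22 mm above the carriage, is not part of the job.
- carriage_top (a point): centre of the top face of the carriage, a dark steel plate 110 (x) x 150 (y) x 30 mm, about 106 mm above the table, on a long aluminium slideway that runs left-right (y). The plunger stands 30 mm towards +y of this point. The carriage slides along the slideway if pushed sideways with more than about 7 N; it must stay put.
- rocker_box: the key box with the rocker switch. It stands loose on the table: grey plastic, 110 x 75 mm, flat top face at 40 mm, about 0.6 kg; origin under its centre, its x along the 110 mm length, z up; its yaw is within 0.5 rad of the world's.
- rocker (a joint): angle of the rocker: 0 as it starts (its end towards the box's +x, away from the robot, is raised), 0.5 rad fully tipped over (that end down), on a hard stop. It stays where it is left; about 2.5 N at rocker_end moves it.
- rocker_end (a point): point on the top face of the rocker's raised end, 24 mm from its pivot towards the box's +x. The rocker is a black paddle 62 (box x) x 32 (box y) x 8 mm, tilted 0.25 rad at the start, pivoting about the box's y over its centre, 52.5 mm above the table; this point starts about 62 mm above the table and goes down 12 mm. Two low black cheeks, 50 mm above the table, flank the paddle.
- zero_box: the key box with the round zero button. It stands loose on the table: grey plastic, 110 x 75 mm, flat top face at 40 mm, about 0.6 kg; origin under its centre, its x along the 110 mm length, z up; its yaw is within 0.5 rad of the world's.
- zero (a joint): travel of the round zero button: 0 out, 0.008 m fully in, on a hard stop; a spring brings it back. About 1.5 N starts it, 5 N holds it fully in.
- zero_top (a point): centre of the flat top of the zero button, a black disc 32 mm across in a round 48 mm black housing at the box's centre; 64 mm above the table when out. The housing's top is 12 mm below.
- bar_box: the key box with the bar-shaped key, which is not used. It stands loose on the table: grey plastic, 110 x 75 mm, flat top face at 40 mm, about 0.6 kg; origin under its centre, its x along the 110 mm length, z up; its yaw is within 0.5 rad of the world's.
- barkey (a joint): travel of the bar-shaped key: 0 out, 0.007 m in; sprung. Must not be pressed.
- barkey_top (a point): centre of the top of the bar-shaped black key, 22 (box x) x 54 (box y) mm, 62 mm above the table.
- ring_gauge: steel setting ring, 48 mm across, 28 mm hole, 20 mm high, standing between two boxes; origin under its centre. A bystander.
- gauge_block: upright steel gauge block 35 x 12 x 45 mm, between two boxes; origin under its centre. A bystander.
- oil_bottle: small white oil bottle, 38 mm across, 80 mm high, to the robot's right; origin under its centre. A bystander.

How it is judged:
By the outcome, as a careful person would: the job done as asked, in the order asked, and still so for the second after the job is handed in, with the robot touching nothing.
It also fails if it takes over 48 s, if anything falls off the work surface, if the arm or the gripper's body presses on something with over 40 N, if the wrist force passes 120 N, or if a joint passes its speed limit or range.

ROBOT

A 6-joint arm with a two-finger parallel gripper is mounted at the origin on the work surface. World frame = base frame: x ahead of the robot, y to its left, z up, the work surface at z = 0. Lengths are in mm, angles in rad, forces in N, time in s.
With the tool pointing down it reaches from about 300 to 775 mm from the base axis. Payload 14.6 kg.
Tool frame: the origin (TCP) lies between the finger pads; the fingertips stand ahead of it and the grasp point (between the pads) lies 11 mm behind it (manip.finger_overhang is the z of the fingertips in the tool frame, in mm); z points along the fingers, y is the line along which they close (so a half turn about z gives the same grasp; the last joint's range is limited). The gripper opens to 94 mm and grips with 3 to 60 N. Pads are 16 mm wide; open, the fingers measure 119 mm over their backs; the gripper's body (75 mm by 177 mm) begins 78 mm behind the grasp point.
Start: joints at [-1.276, 0.3, 1.521, -0, 1.321, -0.067], TCP at [194.67, -514.386, 213.446] pointing down, gripper open.
Joint ranges: [-3.03, 3.03], [-0.79, 2.21], [0.23, 2.52], [-1.04, 4.18], [0, 3.07], [-2.55, 2.55]. Speed limits (rad/s): [2.22, 2.22, 2.57, 3.14, 3.14, 3.14].

INTERFACE

Orientations are given as [roll, pitch, yaw] about the fixed x, y, z axes, in that order (R = Rz(yaw) Ry(pitch) Rx(roll)).
In Python, from cell import manip gives the robot as it stands.
- The arm moves only by the tool jog_arm, never from a script. Its argument "series" is a list of rows, each a list of 7 numbers: the shift along the world's x, y, z as a fraction of full scale, then the turn, a rotation vector about the world's x, y, z as a fraction of full scale, then the closure, from 0 (fully open) to 1 (shut). In form: [[dx, dy, dz, wx, wy, wz, fingers], ...]. A call has 1 to 8 rows; each row is the pose to reach, as a shift and turn from the pose commanded when the call began; what a row does not reach only later rows make up. Full scale, the value 1, is 120 mm for a shift and 90 degrees for a turn. A row lasts 1/12 s, in which the tool goes at most 41.7 mm and 7.16 degrees, less where a joint would pass 70% of its speed; a pose out of reach is approached as far as the arm can. A call with a number of a shift or a turn outside -1 to 1 is refused whole. A call with a gripper value outside its range is refused whole. The fingers move at their own pace and stop on an object; "grip_force" is the grip in N (left out, the last holds). Time passes only in rows, so rows that repeat a pose let the fingers close. It gives the time, the measured TCP pose, the force, the opening and the grip force at its end, in the units of the state.
- manip.read_state(): the state, without advancing time (a new reading comes with each control period).
- manip.camera(name): name is "side" or "top"; returns a dict with "frame" (400x640x3 uint8, red, green, blue), "vfov" (degrees; the focal length in pixels is half the picture's height over the tangent of half this angle, whatever the lens; pixels are square), "cx", "cy" (the principal point, pixels), "R" (3x3) and "t" (3): a world point X has camera coordinates R X + t. Camera axes: x right, y down, z forward; pixel columns grow to the right and rows downward; lengths in mm; the calibration is good to about 2 mm. A picture is of the moment at which its call begins. There is no depth.
- manip.sign_off(): hands the job in; it is judged then, once.
The state is a dict: "clock": time; "joints": joint angles; "qd": joint speeds; "effort": joint torques, N m; "eef_pos": TCP position; "eef_rot": TCP orientation; "wrist_force": force on the tool from outside, world axes, zero at the start; "moment": the same for the moment, N m; "finger_gap": finger opening in mm; "finger_force": force on a finger pad.
Only numpy, scipy, OpenCV 4.12 (cv2) and the standard library are available. Lean on these libraries where they do the work, as an engineer would, in place of code of your own. Each camera call takes 0.05 s, during which the arm holds its last target. There are 200 camera calls.

## Working session

There is one attempt and no reset: what is moved stays moved. The work goes in short steps, Python scripts to look and compute and a tool call to move; the robot and the scene stay as the last step left them, time stands still between calls to the robot, and variables do not carry over. Pictures are saved under pics/ and viewed, at most 10 in all, crops included, and the job is handed in when it is done.

Besides the shell and the picture viewer there is one more tool, called after ">>>" as name([rows], argument=value, ...), one row to a line, values as JSON. jog_arm: Moves the arm, as the interface text tells. Its arguments: {"type":"object","properties":{"series":{"type":"array"},"grip_force":{"type":"number"}},"required":["series"]}

```bash
mkdir -p pics; cat > h.py <<'E'
import numpy as np, cv2, json
from cell import manip
def snap(n):
    c=manip.camera(n); cv2.imwrite(f'pics/{n}0.png',c['frame'][:,:,::-1])
    d={k:np.array(c[k]).tolist() for k in('vfov','cx','cy','R','t')}; json.dump(d,open(f'{n}.json','w')); return c
def ray(n,u,v):
    d=json.load(open(f'{n}.json')); f=200/np.tan(np.radians(d['vfov']/2)); R=np.array(d['R']); t=np.array(d['t'])
    w=R.T@np.array([(u-d['cx'])/f,(v-d['cy'])/f,1]); return -R.T@t,w
def atz(n,u,v,z):
    o,w=ray(n,u,v); return o+w*(z-o[2])/w[2]
def tri(uv1,uv2):
    A=[];b=[]
    for n,p in(('top',uv1),('side',uv2)):
        o,w=ray(n,*p); w=w/np.linalg.norm(w); P=np.eye(3)-np.outer(w,w); A.append(P); b.append(P@o)
    A=np.vstack(A);b=np.hstack(b); x=np.linalg.lstsq(A,b,rcond=None)[0]; return x,np.linalg.norm(A@x-b)
def proj(n,X):
    d=json.load(open(f'{n}.json')); f=200/np.tan(np.radians(d['vfov']/2)); p=np.array(d['R'])@X+np.array(d['t']); return f*p[0]/p[2]+d['cx'],f*p[1]/p[2]+d['cy']
E
python3 - <<'E'
from h import *
for n in('top','side'):
    c=snap(n); print(n,c['vfov'],c['cx'],c['cy'],ray(n,320,200))
print(manip.finger_overhang, manip.read_state())
E
```

```text
top 48.56317931859212 310.347378454271 200.00889608463342 (array([ 429.59178751,  -83.28042421, 1138.81382507]), array([ 0.10916287, -0.03180585, -0.99375345]))
side 56.55728645536835 320.95847739319464 196.8143543775967 (array([422.33619288, 534.05834868, 639.4666273 ]), array([ 0.14913912, -0.73205435, -0.66478118]))
8.0 {'clock': 0.1, 'joints': array([-1.27558035e+00,  3.00401478e-01,  1.52152776e+00, -4.61394053e-05,
        1.32071087e+00, -6.66017478e-02]), 'qd': array([ 1.27545869e-04,  3.47522837e-05, -1.34858986e-03,  1.25311661e-03,
        3.24037021e-04, -9.39504807e-04]), 'effort': array([ 5.52449983e-04, -5.32644761e+01, -3.53288734e+01,  7.09023373e-02,
        2.35253636e-02, -5.58266095e-05]), 'eef_pos': array([ 194.60300674, -514.1704541 ,  212.94707524]), 'eef_rot': array([-3.14054455e+00, -2.51174865e-05,  3.61829156e-01]), 'wrist_force': array([0.25651761, 0.47052054, 0.28447572]), 'moment': array([-0.02609411, -0.00329585,  0.01565021]), 'finger_force': 0.0, 'finger_gap': 94.05998845839241}
```

View pics/top0.png

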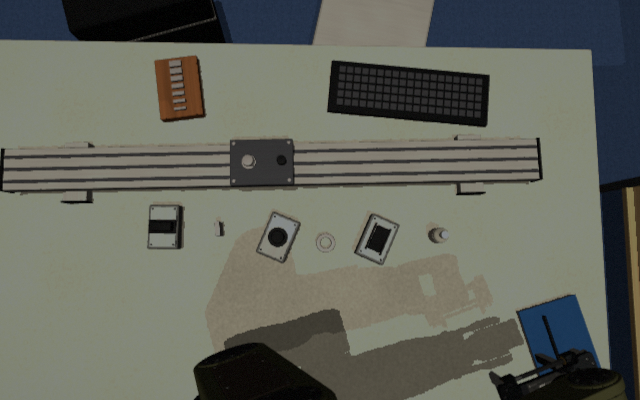

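View pics/side0.png

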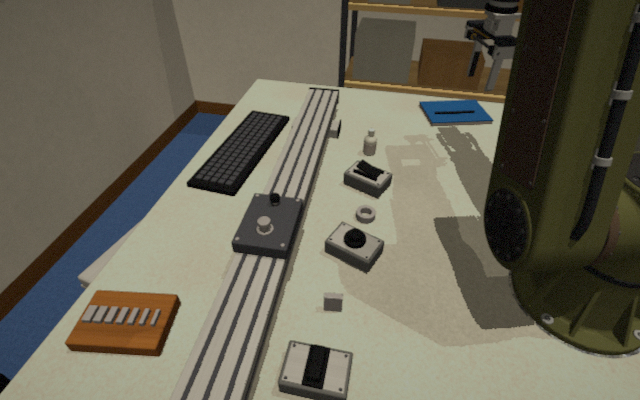

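The pictures show the plunger at top (248,160) and side (264,223). The zero button is at top (277,237) and side (355,238). The bar key looks to be at top (165,227), the rocker at top (377,238) and side (368,172). I'll enlarge these areas.

```bash
python3 - <<'E'
import cv2, numpy as np
t=cv2.imread('pics/top0.png'); s=cv2.imread('pics/side0.png')
a=cv2.resize(t[130:270,225:405],None,fx=4.4,fy=4.28,interpolation=cv2.INTER_CUBIC)
f=lambda i,x,y,w,h,k:cv2.resize(i[y:y+h,x:x+w],None,fx=k,fy=k,interpolation=cv2.INTER_CUBIC)
g=lambda i:cv2.convertScaleAbs(255*(i/255.)**.6)
cv2.imwrite('pics/tc.png',g(f(t,230,135,175,135,4.5)))
# side crop: x 230..410, y 150..285
cv2.imwrite('pics/sc.png',g(f(s,230,150,175,125,4.5)))
E
```

```text
(no output)
```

View pics/tc.png

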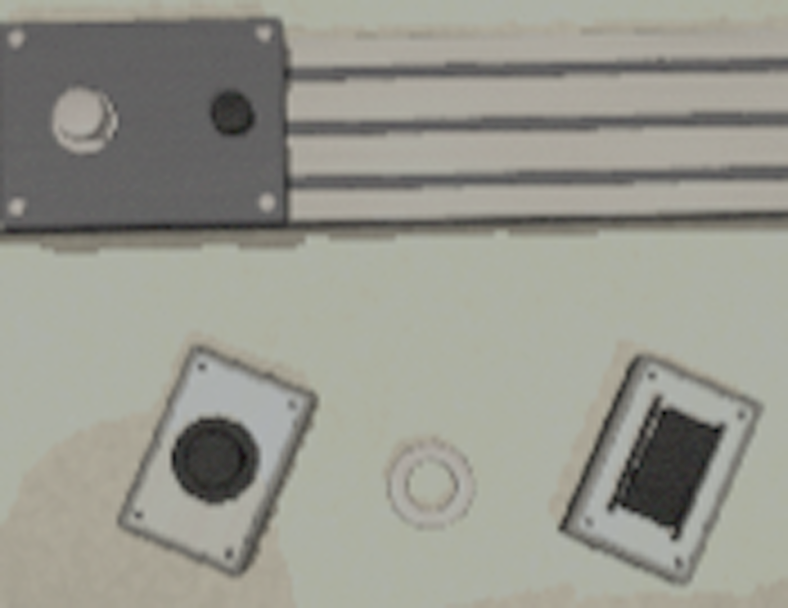

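View pics/sc.png

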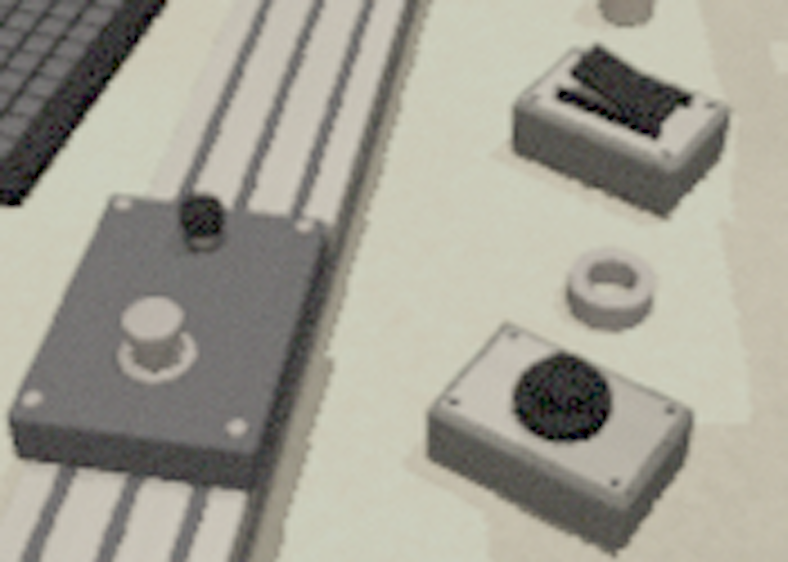

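In the enlarged top crop the plunger head is at about (78,112), the knob at (232,112), the zero disc at (213,458) and the ring at (431,484). The screws give both box centres. The side crop shows the plunger top at (152,320) and the rocker's raised far end at about (598,55). The rocker is the right-hand box.

```bash
python3 - <<'E'
from h import *
T=lambda p:(p[0]/4.5+230-.4,p[1]/4.5+135-.4); S=lambda p:(p[0]/4.5+230-.4,p[1]/4.5+150-.4)
np.set_printoptions(precision=1,suppress=True)
print('plunger',tri(T((78,112)),S((152,320))), atz('top',*T((78,112)),131))
print('knob',tri(T((232,110)),S((201,205))))
zs=[(201,367),(292,405),(138,514),(229,552)]; zS=[(513,334),(671,410),(454,402),(615,482)]
for a,b in zip(zs,zS): print('zscrew?',tri(T(a),S(b)))
for nm,s in(('zero',zs),('rock',[(652,376),(743,414),(588,523),(680,562)])):
    P=np.array([atz('top',*T(p),40) for p in s]); c=P.mean(0); e=(P[0]+P[1]-P[2]-P[3])[:2]; yaw=np.arctan2(e[1],e[0]); print(nm,c,'yaw',yaw,np.linalg.norm(P[0]-P[2]),np.linalg.norm(P[0]-P[1]))
    X=c.copy(); X[2]=64
    if nm=='rock': X=c+24*np.array([np.cos(yaw),np.sin(yaw),0]); X[2]=62
    print(' target',X,[ [round((a-o)*4.5) for a,o in zip(proj(n,X),(229.6,oo))] and [round((proj(n,X)[0]-229.6)*4.5),round((proj(n,X)[1]-oo)*4.5)] for n,o,oo in(('top',0,134.6),('side',0,149.6))] if 0 else [[round((proj(n,X)[0]-229.6)*4.5),round((proj(n,X)[1]-oo)*4.5)] for n,oo in(('top',134.6),('side',149.6))])
    Y=c.copy(); print(' centre side',round((proj('side',Y)[0]-229.6)*4.5),round((proj('side',Y)[1]-149.6)*4.5))
print('bottle',atz('top',438,235,40),'ring',atz('top',*T((431,484)),20),'carr corners',[atz('top',*T(p),106) for p in((16,38),(264,33),(16,206),(266,202))])
print('zdisc',tri(T((213,458)),S((563,392))))
print(proj('top',np.array([0,0,40.])))
E
```

```text
plunger (array([632.2,  54.2, 128.2]), np.float64(0.5999197603095932)) [632.1  53.9 131. ]
knob (array([634.8, -24.7, 126.6]), np.float64(0.5002409899135717))
zscrew? (array([493.6,  -9.3,  90. ]), np.float64(15.873131565538934))
zscrew? (array([447. , -51.7,  16.5]), np.float64(60.15961755032018))
zscrew? (array([464.7,  28.4,  84.4]), np.float64(53.01863836074383))
zscrew? (array([416.7, -19.5, -13. ]), np.float64(14.504162946841088))
zero [457.9 -14.1  40. ] yaw -0.38695149113226984 87.33523451649732 54.42306320920312
 target [457.9 -14.1  64. ] [[212, 458], [563, 373]]
 centre side 560 408
rock [ 455.9 -261.8   40. ] yaw -0.4103889419960723 88.52560800598808 54.17679451536868
 target [ 477.9 -271.4   62. ] [[690, 427], [590, 58]]
 centre side 622 102
bottle [ 466.8 -412.    40. ] ring [ 446.1 -133.6   20. ] carr corners [array([676.3,  91. , 106. ]), array([680.9, -39.6, 106. ]), array([586.8,  88.3, 106. ]), array([590.7, -42.2, 106. ])]
zdisc (array([457.7, -13.7,  51.7]), np.float64(0.8279358325327176))
(np.float64(267.52858186770834), np.float64(431.4822162602113))
```

The plunger is at (632, 54, ~130), the zero button at (458, -14) and the rocker end at (478, -271). The box yaws are about -0.4. Heights and sizes agree with the text. I'll traverse high with the fingers closing.

>>> jog_arm([
  [0.4,0.5,0,0,0,-0.08,1],
  [0.8,1,0,0,0,-0.16,1],
  [0.8,1,0,0,0,-0.16,1],
  [0.8,1,0,0,0,-0.16,1],
  [0.8,1,0,0,0,-0.16,1],
], grip_force=10)

```text
clock: 0.52
eef_pos: [293.2, -390.8, 213.5]
eef_rot: [-3.141, -0.0, 0.114]
wrist_force: [-0.5, 0.3, -0.5]
finger_gap: 64.1
finger_force: 0.0
```

>>> jog_arm([
  [0.4,0.5,0,0,0,-0.08,1],
  [0.8,1,0,0,0,-0.16,1],
  [0.8,1,0,0,0,-0.16,1],
  [0.8,1,0,0,0,-0.16,1],
  [0.8,1,0,0,0,-0.16,1],
])

```text
clock: 0.93
eef_pos: [389.3, -270.5, 213.4]
eef_rot: [-3.141, -0.0, -0.137]
wrist_force: [-0.4, 0.5, 0.8]
finger_gap: 31.0
finger_force: 0.0
```

>>> jog_arm([
  [0.4,0.5,0,0,0,-0.08,1],
  [0.8,1,0,0,0,-0.17,1],
  [0.8,1,0,0,0,-0.17,1],
  [0.8,1,0,0,0,-0.17,1],
  [0.8,1,0,0,0,-0.17,1],
])

```text
clock: 1.35
eef_pos: [485.2, -150.4, 213.1]
eef_rot: [-3.141, 0.0, -0.404]
wrist_force: [-0.1, 0.6, 0.1]
finger_gap: 0.5
finger_force: 0.0
```

>>> jog_arm([
  [0.4,0.5,0,0,0,0,1],
  [0.8,1,0,0,0,0,1],
  [0.8,1,0,0,0,0,1],
  [0.8,1,0,0,0,0,1],
  [0.8,1,0,0,0,0,1],
])

```text
clock: 1.77
eef_pos: [580.5, -31.4, 212.5]
eef_rot: [-3.141, 0.001, -0.404]
wrist_force: [0.0, -0.2, -0.9]
finger_gap: 0.0
finger_force: 0.0
```

>>> jog_arm([
  [0.2,0.35,0,0,0,0,1],
  [0.43,0.71,0,0,0,0,1],
  [0.43,0.71,0,0,0,0,1],
  [0.43,0.71,-0.2,0,0,0,1],
  [0.43,0.71,-0.42,0,0,0,1],
  [0.43,0.71,-0.42,0,0,0,1],
  [0.43,0.71,-0.42,0,0,0,1],
  [0.43,0.71,-0.42,0,0,0,1],
])

```text
clock: 2.43
eef_pos: [630.7, 50.0, 164.6]
eef_rot: [-3.141, -0.001, -0.409]
wrist_force: [-0.2, -0.7, 0.3]
finger_gap: 0.2
finger_force: 0.0
```

```bash
python3 - <<'E'
from h import *
t=manip.camera('top')['frame']; s=manip.camera('side')['frame']
f=lambda i,x,y,w,h,k:cv2.resize(i[y:y+h,x:x+w,::-1],None,fx=k,fy=k,interpolation=cv2.INTER_CUBIC)
cv2.imwrite('pics/j1.png',np.hstack([f(t,200,110,100,120,4),f(s,220,130,100,120,4)]))
p=manip.read_state()['eef_pos'].copy(); p[2]-=8; print(p,[proj(n,p) for n in('top','side')])
E
```

```text
[630.89354368  50.25662837 156.97125122] [(np.float64(247.03417402371602), np.float64(157.7206614698408)), (np.float64(263.0977124952445), np.float64(208.59671153881587))]
```

View pics/j1.png

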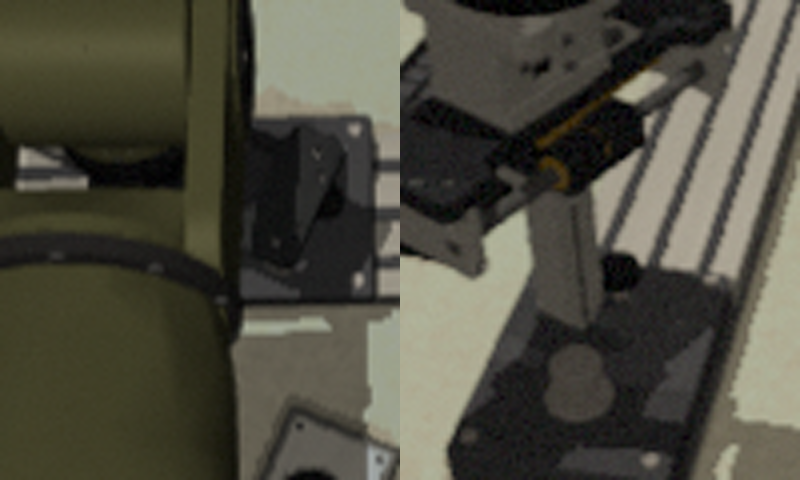

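The side view shows the closed fingertip above the plunger, about 4 mm towards -y of its centre. I'll correct that and go down to just above it.

>>> jog_arm([
  [0.016,0.027,0,0,0,0,1],
  [0.016,0.027,-0.06,0,0,0,1],
  [0.016,0.027,-0.12,0,0,0,1],
  [0.016,0.027,-0.17,0,0,0,1],
  [0.016,0.027,-0.17,0,0,0,1],
  [0.016,0.027,-0.17,0,0,0,1],
])

```text
clock: 3.03
eef_pos: [631.9, 54.0, 142.0]
eef_rot: [3.141, 0.001, -0.408]
wrist_force: [0.1, -0.2, 0.9]
finger_gap: 0.6
finger_force: 0.0
```

>>> jog_arm([
  [0,0,-0.01,0,0,0,1],
  [0,0,-0.02,0,0,0,1],
  [0,0,-0.03,0,0,0,1],
  [0,0,-0.04,0,0,0,1],
  [0,0,-0.05,0,0,0,1],
  [0,0,-0.06,0,0,0,1],
  [0,0,-0.06,0,0,0,1],
  [0,0,-0.06,0,0,0,1],
])

```text
clock: 3.7
eef_pos: [632.3, 54.1, 135.4]
eef_rot: [-3.142, -0.0, -0.408]
wrist_force: [-0.2, -0.2, 1.6]
finger_gap: 0.2
finger_force: 0.3
```

>>> jog_arm([
  [0,0,-0.01,0,0,0,1],
  [0,0,-0.02,0,0,0,1],
  [0,0,-0.03,0,0,0,1],
  [0,0,-0.04,0,0,0,1],
  [0,0,-0.04,0,0,0,1],
  [0,0,-0.04,0,0,0,1],
])

```text
clock: 4.2
eef_pos: [632.1, 54.1, 130.4]
eef_rot: [3.141, 0.0, -0.408]
wrist_force: [0.3, -0.4, 0.3]
finger_gap: 0.4
finger_force: 0.1
```

>>> jog_arm([
  [0,0,-0.01,0,0,0,1],
  [0,0,-0.02,0,0,0,1],
  [0,0,-0.02,0,0,0,1],
  [0,0,-0.02,0,0,0,1],
])

```text
clock: 4.53
eef_pos: [632.2, 54.1, 128.7]
eef_rot: [-3.142, -0.0, -0.408]
wrist_force: [-2.7, 1.5, 6.0]
finger_gap: 0.1
finger_force: 3.4
```

>>> jog_arm([
  [0,0,-0.005,0,0,0,1],
  [0,0,-0.005,0,0,0,1],
  [0,0,-0.005,0,0,0,1],
])

```text
clock: 4.78
eef_pos: [632.2, 54.1, 128.7]
eef_rot: [-3.141, -0.001, -0.408]
wrist_force: [-4.7, 0.0, 11.4]
finger_gap: 0.4
finger_force: 5.5
```

The force climbs while z stays at 128.7 (tip at 120.7), so the plunger is on its stop. I'll lift and move to the rocker.

>>> jog_arm([
  [0,0,0.1,0,0,0,1],
  [0,0,0.3,0,0,0,1],
  [0,0,0.4,0,0,0,1],
  [0,0,0.4,0,0,0,1],
  [0,0,0.4,0,0,0,1],
])

```text
clock: 5.2
eef_pos: [632.3, 54.1, 175.8]
eef_rot: [-3.141, -0.001, -0.408]
wrist_force: [-0.3, 0.3, -0.6]
finger_gap: 0.0
finger_force: 0.0
```

>>> jog_arm([
  [-0.14,-0.3,0,0,0,0,1],
  [-0.28,-0.6,0,0,0,0,1],
  [-0.43,-0.9,0,0,0,0,1],
  [-0.43,-0.9,0,0,0,0,1],
])

```text
clock: 5.53
eef_pos: [578.0, -58.7, 174.3]
eef_rot: [3.14, 0.002, -0.412]
wrist_force: [1.0, 0.2, 0.9]
finger_gap: 0.3
finger_force: 0.0
```

>>> jog_arm([
  [-0.14,-0.3,0,0,0,0,1],
  [-0.28,-0.6,0,0,0,0,1],
  [-0.43,-0.9,0,0,0,0,1],
  [-0.43,-0.9,0,0,0,0,1],
])

```text
clock: 5.87
eef_pos: [526.3, -166.4, 174.4]
eef_rot: [3.141, 0.002, -0.412]
wrist_force: [0.4, -0.2, 0.4]
finger_gap: 0.6
finger_force: 0.0
```

>>> jog_arm([
  [-0.14,-0.3,0,0,0,0,1],
  [-0.28,-0.6,0,0,0,0,1],
  [-0.44,-0.905,0,0,0,0,1],
  [-0.44,-0.905,0,0,0,0,1],
  [-0.44,-0.905,-0.3,0,0,0,1],
  [-0.44,-0.905,-0.6,0,0,0,1],
  [-0.44,-0.905,-0.6,0,0,0,1],
  [-0.44,-0.905,-0.6,0,0,0,1],
])

```text
clock: 6.53
eef_pos: [475.7, -269.7, 102.4]
eef_rot: [-3.141, 0.004, -0.408]
wrist_force: [0.1, 0.5, 1.3]
finger_gap: 0.1
finger_force: 0.0
```

```bash
python3 - <<'E'
from h import *
t=manip.camera('top')['frame']; s=manip.camera('side')['frame']
f=lambda i,x,y,w,h,k:cv2.resize(i[y:y+h,x:x+w,::-1],None,fx=k,fy=k,interpolation=cv2.INTER_CUBIC)
cv2.imwrite('pics/j2.png',np.hstack([f(t,300,170,120,100,3.3),f(s,230,125,165,140,2.36)[:330]]))
p=manip.read_state()['eef_pos'].copy(); p[2]-=8; print(p)
E
```

```text
[ 477.05987692 -270.58569037   97.25002739]
```

View pics/j2.png

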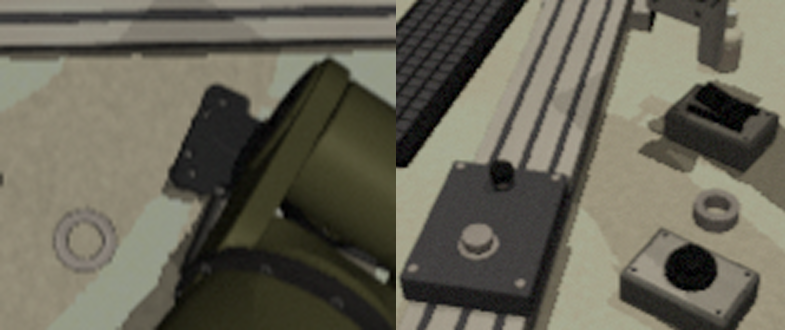

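The plunger now sits low against its flange, and the carriage has not moved. The tip hangs over the rocker's far end. I'll go down.

>>> jog_arm([
  [0,0,-0.08,0,0,0,1],
  [0,0,-0.16,0,0,0,1],
  [0,0,-0.22,0,0,0,1],
  [0,0,-0.22,0,0,0,1],
  [0,0,-0.22,0,0,0,1],
])

```text
clock: 7.05
eef_pos: [476.1, -270.4, 76.9]
eef_rot: [-3.141, 0.001, -0.408]
wrist_force: [0.3, 0.0, 0.8]
finger_gap: 0.5
finger_force: 0.0
```

>>> jog_arm([
  [0,0,-0.01,0,0,0,1],
  [0,0,-0.02,0,0,0,1],
  [0,0,-0.03,0,0,0,1],
  [0,0,-0.04,0,0,0,1],
  [0,0,-0.05,0,0,0,1],
  [0,0,-0.06,0,0,0,1],
  [0,0,-0.06,0,0,0,1],
  [0,0,-0.06,0,0,0,1],
])

```text
clock: 7.72
eef_pos: [476.4, -270.7, 70.2]
eef_rot: [3.142, -0.001, -0.408]
wrist_force: [0.9, -0.5, 1.5]
finger_gap: 0.5
finger_force: 1.0
```

>>> jog_arm([
  [0,0,-0.01,0,0,0,1],
  [0,0,-0.02,0,0,0,1],
  [0,0,-0.03,0,0,0,1],
  [0,0,-0.04,0,0,0,1],
  [0,0,-0.04,0,0,0,1],
  [0,0,-0.04,0,0,0,1],
])

```text
clock: 8.22
eef_pos: [475.9, -270.4, 64.9]
eef_rot: [-3.141, 0.001, -0.408]
wrist_force: [1.0, 0.6, 1.1]
finger_gap: 0.6
finger_force: 0.3
```

>>> jog_arm([
  [0,0,-0.01,0,0,0,1],
  [0,0,-0.02,0,0,0,1],
  [0,0,-0.03,0,0,0,1],
  [0,0,-0.03,0,0,0,1],
  [0,0,-0.03,0,0,0,1],
])

```text
clock: 8.63
eef_pos: [476.3, -270.6, 61.6]
eef_rot: [3.142, -0.0, -0.408]
wrist_force: [1.7, -1.2, 2.3]
finger_gap: 0.5
finger_force: 1.4
```

>>> jog_arm([
  [0,0,-0.008,0,0,0,1],
  [0,0,-0.008,0,0,0,1],
  [0,0,-0.008,0,0,0,1],
])

```text
clock: 8.88
eef_pos: [476.3, -270.6, 60.8]
eef_rot: [3.142, -0.0, -0.408]
wrist_force: [1.1, -0.3, 3.6]
finger_gap: 0.4
finger_force: 2.4
```

>>> jog_arm([
  [0,0,-0.008,0,0,0,1],
  [0,0,-0.008,0,0,0,1],
  [0,0,-0.008,0,0,0,1],
])

```text
clock: 9.13
eef_pos: [476.4, -270.7, 60.4]
eef_rot: [3.141, -0.001, -0.408]
wrist_force: [-0.6, 1.5, 11.0]
finger_gap: 0.5
finger_force: 5.3
```

>>> jog_arm([
  [0,0,-0.005,0,0,0,1],
  [0,0,-0.005,0,0,0,1],
  [0,0,-0.005,0,0,0,1],
])

```text
clock: 9.38
eef_pos: [476.5, -270.7, 60.2]
eef_rot: [3.141, -0.001, -0.408]
wrist_force: [-2.4, 2.4, 16.3]
finger_gap: 0.6
finger_force: 7.4
```

The rocker is on its stop: the force climbs to 16 N at tip z of about 52. I'll lift and move to the zero button.

>>> jog_arm([
  [0,0,0.1,0,0,0,1],
  [0,0,0.3,0,0,0,1],
  [0,0,0.6,0,0,0,1],
  [0,0,0.6,0,0,0,1],
  [0,0,0.6,0,0,0,1],
])

```text
clock: 9.8
eef_pos: [476.6, -270.8, 132.8]
eef_rot: [3.141, -0.003, -0.408]
wrist_force: [0.5, -0.1, -0.0]
finger_gap: 0.5
finger_force: 0.0
```

>>> jog_arm([
  [-0.02,0.3,0,0,0,0,1],
  [-0.04,0.6,0,0,0,0,1],
  [-0.07,0.9,0,0,0,0,1],
  [-0.07,1,0,0,0,0,1],
  [-0.07,1,0,0,0,0,1],
])

```text
clock: 10.22
eef_pos: [467.2, -148.2, 130.3]
eef_rot: [-3.141, 0.002, -0.405]
wrist_force: [-0.8, -0.4, -0.2]
finger_gap: 0.5
finger_force: 0.0
```

>>> jog_arm([
  [-0.02,0.3,0,0,0,0,1],
  [-0.04,0.6,0,0,0,0,1],
  [-0.07,0.9,0,0,0,0,1],
  [-0.08,1,0,0,0,0,1],
  [-0.08,1,0,0,0,0,1],
])

```text
clock: 10.63
eef_pos: [458.0, -29.4, 130.6]
eef_rot: [3.141, 0.001, -0.406]
wrist_force: [0.4, 0.4, -0.3]
finger_gap: 0.6
finger_force: 0.0
```

>>> jog_arm([
  [0,0.07,0,0,0,0,1],
  [0,0.137,-0.1,0,0,0,1],
  [0,0.137,-0.25,0,0,0,1],
  [0,0.137,-0.25,0,0,0,1],
  [0,0.137,-0.25,0,0,0,1],
])

```text
clock: 11.05
eef_pos: [458.0, -15.0, 100.7]
eef_rot: [3.141, 0.002, -0.409]
wrist_force: [0.0, -0.3, 0.7]
finger_gap: 0.5
finger_force: 0.0
```

```bash
python3 - <<'E'
from h import *
t=manip.camera('top')['frame']; s=manip.camera('side')['frame']
f=lambda i,x,y,w,h,k:cv2.resize(i[y:y+h,x:x+w,::-1],None,fx=k,fy=k,interpolation=cv2.INTER_CUBIC)
cv2.imwrite('pics/j3.png',np.hstack([f(t,320,170,110,110,3.6),f(s,300,145,110,140,3.6)[:396]]))
p=manip.read_state()['eef_pos'].copy(); p[2]-=8; print(p)
E
```

```text
[458.65711575 -14.87473161  93.77355758]
```

View pics/j3.png

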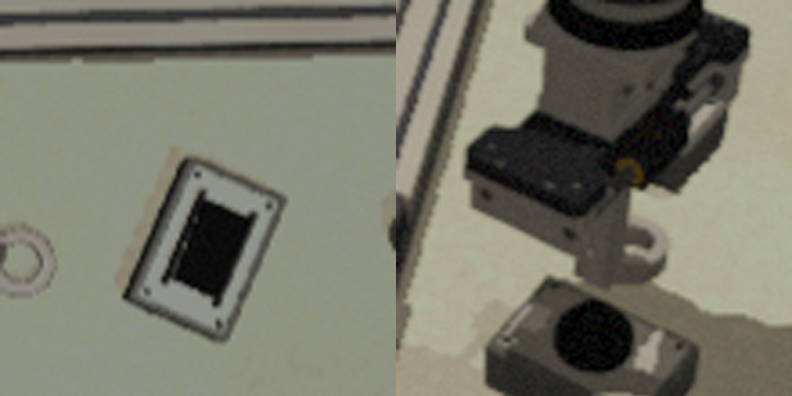

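The rocker's upper face now reads tipped (top crop around (210,245)), its box and the ring have not shifted, and the tip is over the zero button. Now I'll press.

>>> jog_arm([
  [0,0,-0.08,0,0,0,1],
  [0,0,-0.16,0,0,0,1],
  [0,0,-0.21,0,0,0,1],
  [0,0,-0.21,0,0,0,1],
  [0,0,-0.21,0,0,0,1],
])

```text
clock: 11.57
eef_pos: [458.0, -14.1, 75.5]
eef_rot: [3.141, 0.001, -0.408]
wrist_force: [-0.1, 0.2, 0.1]
finger_gap: 0.5
finger_force: 0.0
```

>>> jog_arm([
  [0,0,-0.015,0,0,0,1],
  [0,0,-0.03,0,0,0,1],
  [0,0,-0.045,0,0,0,1],
  [0,0,-0.06,0,0,0,1],
  [0,0,-0.07,0,0,0,1],
  [0,0,-0.08,0,0,0,1],
  [0,0,-0.08,0,0,0,1],
  [0,0,-0.08,0,0,0,1],
])

```text
clock: 12.23
eef_pos: [458.4, -14.1, 66.5]
eef_rot: [-3.141, -0.001, -0.408]
wrist_force: [0.3, 0.4, 4.0]
finger_gap: 0.7
finger_force: 1.9
```

>>> jog_arm([
  [0,0,-0.01,0,0,0,1],
  [0,0,-0.015,0,0,0,1],
  [0,0,-0.015,0,0,0,1],
  [0,0,-0.015,0,0,0,1],
])

```text
clock: 12.57
eef_pos: [458.4, -14.1, 64.6]
eef_rot: [-3.141, -0.0, -0.408]
wrist_force: [1.6, -0.5, 4.5]
finger_gap: 0.6
finger_force: 2.3
```

>>> jog_arm([
  [0,0,-0.008,0,0,0,1],
  [0,0,-0.008,0,0,0,1],
  [0,0,-0.008,0,0,0,1],
])

```text
clock: 12.82
eef_pos: [458.4, -14.1, 64.1]
eef_rot: [-3.141, -0.001, -0.408]
wrist_force: [-0.5, 0.9, 12.0]
finger_gap: 0.7
finger_force: 6.0
```

>>> jog_arm([
  [0,0,-0.006,0,0,0,1],
  [0,0,-0.006,0,0,0,1],
  [0,0,-0.006,0,0,0,1],
])

```text
clock: 13.07
eef_pos: [458.5, -14.1, 63.9]
eef_rot: [-3.141, -0.001, -0.408]
wrist_force: [-5.1, 0.8, 20.6]
finger_gap: 0.6
finger_force: 10.4
```

The button is fully in (20 N on the stop, tip at 56). I'll release it, back off and check everything.

>>> jog_arm([
  [0,0,0.05,0,0,0,1],
  [0,0,0.2,0,0,0,1],
  [0,0,0.5,0,0,0,1],
  [0,0,0.8,0,0,0,1],
  [0,0,1,0,0,0,1],
  [0,0,1,0,0,0,1],
])

```text
clock: 13.57
eef_pos: [459.6, -14.3, 187.1]
eef_rot: [-3.14, -0.006, -0.408]
wrist_force: [-0.9, 0.5, -0.0]
finger_gap: 0.5
finger_force: 0.0
```

>>> jog_arm([
  [-0.3,0,0.3,0,0,0,1],
  [-0.6,0,0.6,0,0,0,1],
  [-0.8,0,0.9,0,0,0,1],
  [-0.8,0,1,0,0,0,1],
  [-0.8,0,1,0,0,0,1],
  [-0.8,0,1,0,0,0,1],
])

```text
clock: 14.07
eef_pos: [362.1, -14.2, 303.0]
eef_rot: [-3.141, -0.002, -0.408]
wrist_force: [0.7, -0.0, -1.0]
finger_gap: 0.5
finger_force: 0.0
```

```bash
python3 - <<'E'
from h import *
t=manip.camera('top')['frame']; s=manip.camera('side')['frame']
f=lambda i,x,y,w,h,k:cv2.resize(i[y:y+h,x:x+w,::-1],None,fx=k,fy=k,interpolation=cv2.INTER_CUBIC)
s0=cv2.imread('pics/side0.png')[:,:,::-1]
g=lambda i:cv2.convertScaleAbs(255*(i/255.)**.6)
cv2.imwrite('pics/j4.png',g(np.hstack([f(s0,230,145,175,150,2.28),f(s,230,145,175,150,2.28)])))
st=manip.read_state(); print(st['clock'],st['eef_pos'],st['wrist_force'])
E
```

```text
14.1667 [362.06962151 -14.09177757 301.27121749] [ 1.49917686 -0.32675103 -0.48117206]
```

View pics/j4.png

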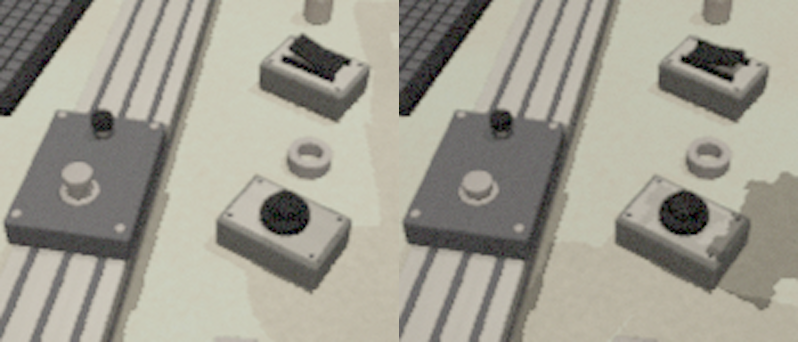

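Comparing before with after, the plunger is down (now at 478,184). The rocker is tipped over (720,55) and the zero button is back out. The carriage, boxes and ring have not moved, and the arm is clear, so I'll hand in.

```bash
python3 -c "
from cell import manip; print(manip.sign_off())"
```

```text
the job is handed in; nothing more can be done
None
```

I pushed the plunger home, tipped the rocker over, and pressed and released the zero button, in that order; each reached its hard stop by force reading, nothing else in the camera view had shifted, and I handed the job in at about 14 s.

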